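# Swap the battery packs in a push-push charging dock

### The job

The packs locked down in the charging dock are charged; the packs standing on the desk in front of it are spent. Raise the dock's clear cover to its stop, press each locked pack to release it and move every charged pack into the metal tray, and put every spent pack upright into a bay of its own so that it stays locked down, pressing it only if it still stands up. Finally lower the cover gently until it is fully shut; do not let the cover slam and leave the loupe and the eraser alone.

Things in the scene. Friction and masses are not known exactly. Their poses are not given: they have to be found in the camera images.
- dock: charging dock, a fixed grey box 198 mm wide (its y), 118 mm deep (its x), 62 mm high to its flat deck, with three bays in a row along its y, 58 mm apart. Origin: on the desk under the middle bay. Its x points to its back (away from the robot), y to its left, z up. At its back two lugs carry the cover's hinge
- cover (a joint): hinge of the clear cover (rad): 0 = shut on the deck, grows as the front is raised, 1.75 = open stop, leaning back past upright. The cover is 198 x 109 mm, 17 mm high, open below with 3 mm walls and top, 0.12 kg; a stiff friction hinge holds it at any angle (about 1 to 2 N at the tab moves it). Packs that stand up out of the deck keep it from shutting
- cover_tab (a point): centre of the black tab at the middle of the cover's front edge: 36 mm wide along the dock's y, 8 mm thick, standing 26 mm forward from the cover's front wall; centre 122 mm in front of the hinge axis and 8 mm below it when shut, then 71 mm above the desk. Site axes turn with the cover: y along the hinge
- cover_hinge (a point): middle of the cover's hinge axis, which lies along the dock's y: 62 mm behind the bays' centres, 79 mm above the desk; fixed
- bay_a_mouth (a point): centre of a bay's mouth at deck level, 62 mm above the desk (axes as the dock's). The well takes one upright pack with 1.75 mm play on each side (43.5 mm along the dock's x, 31.5 mm along its y) and has a 4 mm chamfer round its mouth
- bay_b_mouth (a point): centre of a bay's mouth at deck level, 62 mm above the desk (axes as the dock's). The well takes one upright pack with 1.75 mm play on each side (43.5 mm along the dock's x, 31.5 mm along its y) and has a 4 mm chamfer round its mouth; as bay_a
- bay_c_mouth (a point): centre of a bay's mouth at deck level, 62 mm above the desk (axes as the dock's). The well takes one upright pack with 1.75 mm play on each side (43.5 mm along the dock's x, 31.5 mm along its y) and has a 4 mm chamfer round its mouth; as bay_a
- bay_a_platform (a joint): sprung push-push platform in bay_a (m): 0 = up (released), about 0.022 = locked down, 0.025 = bottom. From up, pressing to the bottom (past 0.0243) and letting go locks it; from locked, the same press (3 mm) and letting go releases it: it rises to 0 within 1 s. Spring about 3 N (up) to 6 N (bottom). The platform's top is 17 mm below the deck when up, 39 mm when locked
- bay_b_platform (a joint): the same platform in bay_b. A platform can be locked down with no pack in its bay: a pack put in there is locked down at once, and a press would release it
- bay_c_platform (a joint): the same platform in bay_c. A platform can be locked down with no pack in its bay: a pack put in there is locked down at once, and a press would release it
- charged_1: a charged battery pack, black plastic, 40 (x) x 28 (y) x 44 mm (z) with a 4.5 mm bevel round its top, about 0.08 kg, weight low; origin at the centre of its underside. At the start locked down in a bay: its top is then 5 mm above the deck (all bevel, no grip); released it stands 27 mm out. Its axes are then along the dock's; either way round fits. One or two charged packs are there
- charged_2: a charged battery pack, black plastic, 40 (x) x 28 (y) x 44 mm (z) with a 4.5 mm bevel round its top, about 0.08 kg, weight low; origin at the centre of its underside. At the start locked down in a bay: its top is then 5 mm above the deck (all bevel, no grip); released it stands 27 mm out. Its axes are then along the dock's; either way round fits. One or two charged packs are there
- spent_1: a spent battery pack, the same in shape as the charged ones, standing upright on the desk in front of the dock at the start; origin at the centre of its underside. Locked in a bay its top is 5 mm above the deck, not locked 27 mm. Two or three spent packs are there
- spent_2: a spent battery pack, the same in shape as the charged ones, standing upright on the desk in front of the dock at the start; origin at the centre of its underside. Locked in a bay its top is 5 mm above the deck, not locked 27 mm. Two or three spent packs are there
- spent_3: a spent battery pack, the same in shape as the charged ones, standing upright on the desk in front of the dock at the start; origin at the centre of its underside. Locked in a bay its top is 5 mm above the deck, not locked 27 mm. Two or three spent packs are there
- tray: shallow open aluminium tray, loose, 140 (x) x 100 (y) x 18 mm high, walls and floor 3 mm, 0.45 kg, on the desk left of the dock (its +y side); origin at the centre of its underside. Charged packs may stand or lie anywhere in it
- loupe: black loupe, a ring 31 mm across and 15 mm high, bystander; origin at the centre of its underside
- eraser: eraser 20 x 42 x 13 mm, bystander; origin at the centre of its underside
Not all that is in view belongs to the job. What is shaped like the spent_2 but pink is not meant.

How it is judged:
By the outcome, as a careful person would: the job done as asked, in the order asked, and still so for the second after the job is handed in, with the robot touching nothing.
Of charged_1, charged_2 only 1 to 2 are there at a start; the rules pass over those that are not, and their reading is None.
Of spent_1, spent_2, spent_3 only 2 to 3 are there at a start; the rules pass over those that are not, and their reading is None.
At some moment in a run one of tray, spent_1, spent_2, spent_3 may be knocked a few centimetres aside while the robot is not near it.
It also fails if it takes over 210 s, if anything falls off the work surface, if the arm or the gripper's body presses on something with over 40 N, if the wrist force passes 120 N, or if a joint passes its speed limit or range.

### The arm

A 7-joint arm with a two-finger parallel gripper is mounted at the origin on a cart in front of the work surface, level with it; the furniture and walls round the work are solid. World frame = base frame: x ahead of the robot, y to its left, z up, the work surface at z = 0. Lengths are in mm, angles in rad, forces in N, time in s.
With the tool pointing down it reaches from about 425 to 975 mm from the base axis. Payload 16.7 kg.
Tool frame: the origin (TCP) lies midway between the tips of the shut fingers; the grasp point (between the pads) lies 19 mm behind it; z points along the fingers, y is the line along which they close (so a half turn about z gives the same grasp; the last joint's range is limited). The gripper opens to 85 mm and grips with 20 to 120 N. Pads are 22 mm wide; open, the fingers measure 114 mm over their backs; the gripper's body (76 mm by 85 mm) begins 54 mm behind the grasp point. The pads swing forward as they close: fully open they stand 13 mm farther back than shut.
Start: joints at [-1.27, 0.426, 0.074, 1.606, -0.034, 1.111, -0.067], TCP at [294.087, 607.527, 231.302] pointing down, gripper open.
Joint ranges: [-2.85, 2.85], [-0.5, 2.14], [-1.23, 1.37], [0.21, 2.46], [-1.02, 4.16], [0.16, 2.05], [-2.73, 2.73]. Speed limits (rad/s): [1.89, 1.89, 2.39, 2.39, 3.01, 3.01, 3.01].

### API

Orientations are given as a unit quaternion [w, x, y, z].
In Python, from bench import robot, eyes gives the robot as it stands.
- The arm moves only by the shell command python3 -m handwheel 'ROWS' [FORCE]. ROWS is JSON, a list of rows, each an object with "gripper": the gripper command: -1 is shut, 1 is fully open, values between are in proportion; "dp": the shift along the world's x, y, z in units of 0.05 m (1.0 is 0.05 m), a list of three; "rot": the turn, a rotation vector about the world's x, y, z in units of 0.08 rad (1.0 is 0.08 rad), a list of three. A call has 1 to 12 rows; each row shifts and turns the commanded pose from where the row before left it; what a row does not reach is not made up. A row lasts 1/10 s, in which the tool goes at most 50 mm and 8.59 degrees, less where a joint would pass 70% of its speed; a pose out of reach is approached as far as the arm can. A call with a number of a shift or a turn outside -1 to 1 is refused whole. A call with a gripper value outside its range is refused whole. The fingers move at their own pace and stop on an object; FORCE is the grip in N (left out, the last holds). Time passes only in rows, so rows that do not move let the fingers close. It gives the time, the measured TCP pose, the force, the opening and the grip force at its end, in the units of the state.
- robot.state(): the state, without advancing time (a new reading comes with each control period).
- eyes.grab_frame(name): name is "side" or "top"; returns the picture (384x512x3 uint8, blue, green, red); there is no depth.
- eyes.camera_model(name): a dict with "vfov" (degrees; the focal length in pixels is half the picture's height over the tangent of half this angle, whatever the lens; pixels are square), "cx", "cy" (the principal point, pixels), "k1" (the pictures are not rectified: a ray, as slopes to the right and down, at radius r is drawn at 1 + k1 r^2 times it, then the intrinsics apply), "R" (3x3) and "t" (3): a world point X has camera coordinates R X + t. Camera axes: x right, y down, z forward; pixel columns grow to the right and rows downward; lengths in mm; the calibration is good to about 2 mm. A picture is of the moment at which its call begins. camera_model takes no time and is no camera call.
- robot.sign_off(): hands the job in; it is judged then, once.
The state is a dict: "t": time; "joints": joint angles; "joint_vel": joint speeds; "joint_torque": joint torques, N m; "eef_pos": TCP position; "ee_rot": TCP orientation; "ft_force": force on the tool from outside, world axes, zero at the start; "ft_torque": the same for the moment, N m; "opening": finger opening in mm; "finger_force": force on a finger pad.
Only numpy, scipy, OpenCV 4.12 (cv2) and the standard library are available. Lean on these libraries where they do the work, as an engineer would, in place of code of your own. Each camera call takes 0.05 s, during which the arm holds its last target. There are 200 camera calls.

## Working session

There is one attempt and no reset: what is moved stays moved. The work goes in short steps, Python scripts to look and compute and a shell command to move; the robot and the scene stay as the last step left them, time stands still between calls to the robot, and variables do not carry over. Pictures are saved under pics/ and viewed, at most 14 in all, crops included, and the job is handed in when it is done.

```bash
mkdir -p pics; cat > h.py <<'E'
import numpy as np, cv2
from bench import robot, eyes
def snap(n,name,crop=None,s=1.5):
    im=eyes.grab_frame(n); cv2.imwrite(f'pics/{name}_raw.png',im)
    if crop: x0,y0,x1,y1=crop; im=im[y0:y1,x0:x1]
    im=cv2.resize(im,None,fx=s,fy=s,interpolation=cv2.INTER_CUBIC); cv2.imwrite(f'pics/{name}.png',im)
def proj(n,X):
    m=eyes.camera_model(n); f=192/np.tan(np.radians(m['vfov'])/2)
    c=np.asarray(X,float).reshape(-1,3)@np.array(m['R']).T+np.array(m['t']); s=c[:,:2]/c[:,2:]
    s=s*(1+m['k1']*(s**2).sum(1,keepdims=True)); return s*f+[m['cx'],m['cy']]
def ray(n,p):
    m=eyes.camera_model(n); f=192/np.tan(np.radians(m['vfov'])/2)
    d=(np.array(p,float)-[m['cx'],m['cy']])/f; s=d.copy()
    for _ in range(20): s=d/(1+m['k1']*(s@s))
    R=np.array(m['R']); return -R.T@np.array(m['t']), R.T@np.array([*s,1])
def atz(n,p,z):
    o,d=ray(n,p); return (o+d*(z-o[2])/d[2]).round(1)
E
python3 - <<'E'
from h import *
snap('top','t0');snap('side','s0')
for n in('top','side'):
    m=eyes.camera_model(n);print(n,ray(n,(256,192)),m['vfov'],m['k1'])
s=robot.state();print(s)
E
```

```text
top (array([ 327.75347146,  409.68823546, 1116.62447756]), array([ 0.22812151,  0.01055444, -0.9739612 ])) 44.6155743892272 -0.06137027816749845
side (array([  54.0981249 , 1057.86774853,  569.29623536]), array([ 0.50332594, -0.69904715, -0.50801458])) 44.067196496392825 -0.02694534810443721
{'t': 0.1, 'joints': array([-1.26952218,  0.42667084,  0.07385948,  1.6065572 , -0.0341035 ,
        1.11078999, -0.06708007]), 'joint_vel': array([ 0.00035297, -0.00144203, -0.00068046, -0.00149406, -0.00016964,
        0.00072098,  0.00019354]), 'joint_torque': array([ 6.41090650e-03, -9.51538754e+01,  3.77090022e+00, -4.64412475e+01,
        1.97472714e-02,  6.50597212e-03,  9.45861501e-06]), 'eef_pos': array([293.93629616, 607.22521478, 230.67362849]), 'ee_rot': array([-9.01416073e-05,  2.23493172e-01,  9.74705321e-01, -5.75926472e-04]), 'ft_force': array([ 0.22883062, -0.30540093,  0.83394002]), 'ft_torque': array([0.00067643, 0.0114065 , 0.06402039]), 'finger_force': 0.0, 'opening': 85.51177091524866}
```

View pics/t0.png

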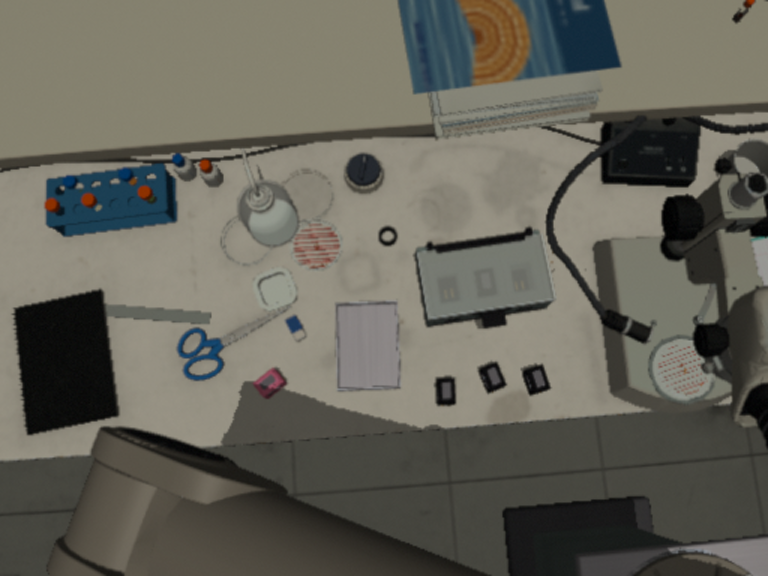

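View pics/s0.png

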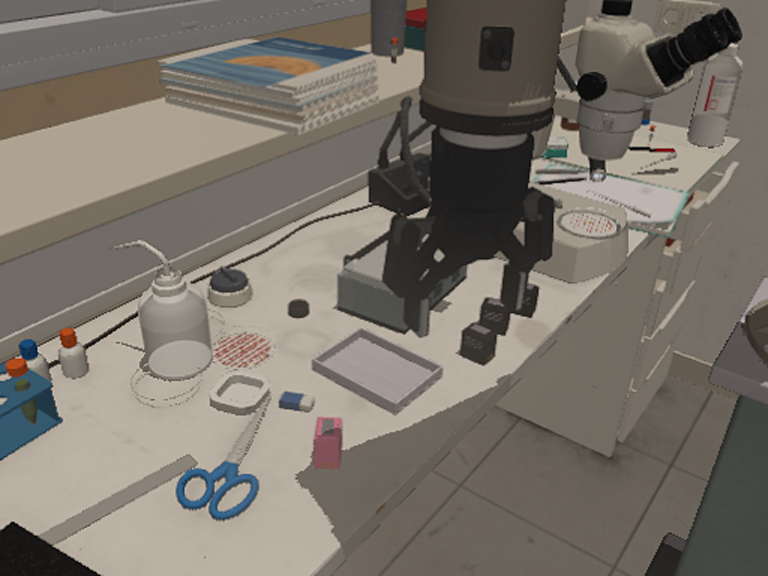

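```bash
python3 - <<'E'
from h import *
snap('top','t1',(215,145,375,275),5)
for nm,p in dict(p1=(445,384),p2=(491,370),p3=(536,373)).items(): print(nm,atz('top',np.array(p)/1.5,44))
for p in [(336,303),(398,303),(400,388),(338,390)]: print('tray',atz('top',np.array(p)/1.5,18))
for p in [(417,251),(545,233)]: print('dockback',atz('top',np.array(p)/1.5,79))
E
```

```text
p1 [421.9 339.7  44. ]
p2 [437.5 267.5  44. ]
p3 [427.4 199.2  44. ]
tray [566.6 500.   18. ]
tray [558.7 401.1  18. ]
tray [423.6 408.4  18. ]
tray [428.1 505.   18. ]
dockback [625.  366.1  79. ]
dockback [638.3 165.9  79. ]
```

View pics/t1.png

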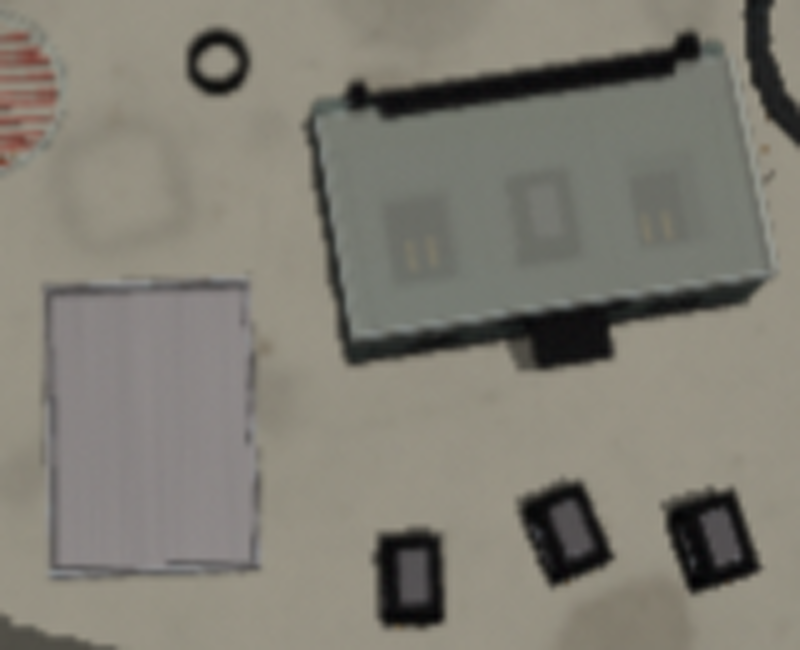

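```bash
cat >> h.py <<'E'
def fp(p,o=(215,145),k=5): return (p[0]/k+o[0],p[1]/k+o[1])
def rect(n,pts,z):
    w=np.array([atz(n,p,z)[:2] for p in pts]); return w
def fit(obs,x0):
    # obs: list of (cam, local xyz, pixel); pose x,y,yaw
    from scipy.optimize import least_squares
    def r(q):
        c,s=np.cos(q[2]),np.sin(q[2]); out=[]
        for n,l,p in obs:
            X=[q[0]+c*l[0]-s*l[1],q[1]+s*l[0]+c*l[1],l[2]]; out+=list(proj(n,X)[0]-p)
        return out
    a=least_squares(r,x0,x_scale=[10,10,.1]); return a.x, np.array(a.fun).round(1)
E
python3 - <<'E'
from h import *
P=fp
obs=[('top',(-47,99,79),P((357,333))),('top',(-47,-99,79),P((770,268))),('top',(62,99,79),P((313,103))),('top',(62,-99,79),P((720,47))),('top',(0,0,67),P((545,211)))]
q,r=fit(obs,[560,260,.1]);print('dock',q.round(3),r)
c,s=np.cos(q[2]),np.sin(q[2])
for l in [(-60,0,71),(0,58,62),(0,0,62),(0,-58,62)]: print(l,q[0]+c*l[0]-s*l[1],q[1]+s*l[0]+c*l[1])
for nm,a in dict(p1=[(413,577),(440,530),(442,625)],p2=[(573,528),(583,480),(612,560)],p3=[(720,537),(735,488),(758,568)]).items():
    w=[atz('top',P(a[0]),44)]+[atz('top',P(b),25) for b in a[1:]]; d=w[1]-w[2]; print(nm,w[0],np.degrees(np.arctan2(d[1],d[0])),np.hypot(*d[:2]))
for p in [(45,285),(248,282),(258,568),(50,575)]: print('tray',atz('top',P(p),18))
print('loupe',atz('top',P((218,62)),7))
E
```

```text
dock [5.73756e+02 2.65021e+02 7.80000e-02] [-1.8  0.6  1.4  0.1 -0.8  0.6  1.8 -0.9 -0.6 -0.5]
(-60, 0, 71) 513.9399914726085 260.3236969283878
(0, 58, 62) 569.2148782333671 322.8431890375317
(0, 0, 62) 573.7558192840031 265.0212221531836
(0, -58, 62) 578.2967603346391 207.1992552688355
p1 [411.8 338.5  44. ] -4.1785689688894525 43.91673940537937
p2 [428.1 263.3  44. ] 13.789584194318483 39.43665807342195
p3 [418.5 196.4  44. ] 9.413414170810942 38.518696758846865
tray [566.6 500.   18. ]
tray [560.3 402.7  18. ]
tray [423.8 408.6  18. ]
tray [428.1 505.7  18. ]
loupe [674.9 408.9   7. ]
```

Two pictures and the crop show: the dock with its cover shut, one charged pack in the middle bay (crop 545,213), gold contacts in the two empty bays, and three black spent packs on the desk at (413,577), (572,528) and (720,537). The pink block is the decoy. I'll start with the cover.

```bash
python3 -m handwheel '[{"gripper":0.4,"dp":[0.5,-0.85,0],"rot":[0,0,0.8]},{"gripper":0.4,"dp":[0.5,-0.85,0],"rot":[0,0,0.8]},{"gripper":0.4,"dp":[0.5,-0.85,0],"rot":[0,0,0.8]},{"gripper":0.4,"dp":[0.5,-0.85,0],"rot":[0,0,0.8]},{"gripper":0.4,"dp":[0.5,-0.85,0],"rot":[0,0,0.8]},{"gripper":0.4,"dp":[0.5,-0.85,0],"rot":[0,0,0.8]},{"gripper":0.4,"dp":[0.5,-0.85,0],"rot":[0,0,0.8]},{"gripper":0.4,"dp":[0.5,-0.85,0],"rot":[0,0,0.8]},{"gripper":0.4,"dp":[0,0,0],"rot":[0,0,0]},{"gripper":0.4,"dp":[0,0,0],"rot":[0,0,0]}]' 20
```

```text
t: 1.15
eef_pos: [494.6, 266.3, 231.3]
ee_rot: [-0.0, -0.029, 1.0, -0.0]
ft_force: [-0.2, 1.0, -0.7]
opening: 59.4
finger_force: 0.0
```

```bash
python3 - <<'E'
from h import *
print([atz('top',fp(p),75) for p in [(533,318),(608,312),(612,360),(540,368),(573,340)]])
snap('side','s1',(210,130,400,250),4)
E
```

```text
[array([521.4, 275.5,  75. ]), array([521.4, 241.2,  75. ]), array([499.3, 241.8,  75. ]), array([498.3, 274.7,  75. ]), array([509.8, 258.4,  75. ])]
```

View pics/s1.png

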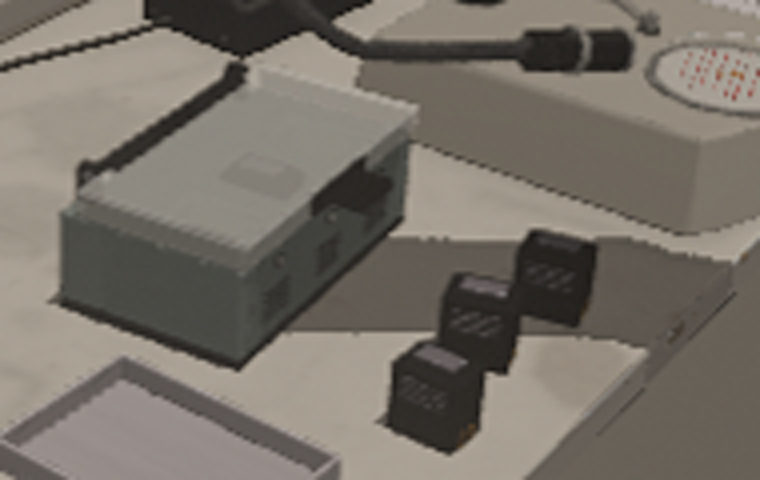

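```bash
python3 -m handwheel '[{"gripper":0.4,"dp":[0.2,-0.14,-0.4],"rot":[0,0,0.25]},{"gripper":0.4,"dp":[0,0,-0.8],"rot":[0,0,0]},{"gripper":0.4,"dp":[0,0,-0.8],"rot":[0,0,0]},{"gripper":0.4,"dp":[0,0,-0.8],"rot":[0,0,0]},{"gripper":0.4,"dp":[0,0,-0.6],"rot":[0,0,0]},{"gripper":0.4,"dp":[0,0,0],"rot":[0,0,0]},{"gripper":-1,"dp":[0,0,0],"rot":[0,0,0]},{"gripper":-1,"dp":[0,0,0],"rot":[0,0,0]},{"gripper":-1,"dp":[0,0,0],"rot":[0,0,0]},{"gripper":-1,"dp":[0,0,0],"rot":[0,0,0]},{"gripper":-1,"dp":[0,0,0],"rot":[0,0,0]}]' 20
```

```text
t: 2.3
eef_pos: [504.5, 260.1, 63.1]
ee_rot: [0.001, -0.04, 0.999, -0.0]
ft_force: [-1.2, -5.7, -0.6]
opening: 35.4
finger_force: 21.6
```

```bash
python3 - <<'E'
import numpy as np
th=np.concatenate([np.linspace(0,1.75,23)]); r=126
x=-r*np.cos(th)-8*np.sin(th); z=r*np.sin(th)-8*np.cos(th); y=.078
d=np.diff(np.c_[x*np.cos(y),x*np.sin(y),z],axis=0)/50
print(d.round(2).tolist(), np.array([x[-1]-x[0],z[-1]-z[0]]))
E
```

```text
[[-0.0, -0.0, 0.2], [0.01, 0.0, 0.2], [0.03, 0.0, 0.2], [0.04, 0.0, 0.2], [0.06, 0.0, 0.19], [0.07, 0.01, 0.19], [0.09, 0.01, 0.18], [0.1, 0.01, 0.17], [0.12, 0.01, 0.16], [0.13, 0.01, 0.15], [0.14, 0.01, 0.14], [0.15, 0.01, 0.13], [0.16, 0.01, 0.12], [0.17, 0.01, 0.11], [0.18, 0.01, 0.09], [0.18, 0.01, 0.08], [0.19, 0.01, 0.06], [0.19, 0.02, 0.05], [0.2, 0.02, 0.03], [0.2, 0.02, 0.02], [0.2, 0.02, 0.0], [0.2, 0.02, -0.02]] [140.58711544 133.40819775]
```

```bash
python3 -m handwheel '[{"gripper":-1,"dp":[0,0,0.2],"rot":[0,0,0]},{"gripper":-1,"dp":[0.01,0,0.2],"rot":[0,0,0]},{"gripper":-1,"dp":[0.03,0,0.2],"rot":[0,0,0]},{"gripper":-1,"dp":[0.04,0,0.2],"rot":[0,0,0]},{"gripper":-1,"dp":[0.06,0,0.19],"rot":[0,0,0]},{"gripper":-1,"dp":[0.07,0.01,0.19],"rot":[0,0,0]},{"gripper":-1,"dp":[0.09,0.01,0.18],"rot":[0,0,0]},{"gripper":-1,"dp":[0.1,0.01,0.17],"rot":[0,0,0]},{"gripper":-1,"dp":[0.12,0.01,0.16],"rot":[0,0,0]},{"gripper":-1,"dp":[0.13,0.01,0.15],"rot":[0,0,0]},{"gripper":-1,"dp":[0.14,0.01,0.14],"rot":[0,0,0]},{"gripper":-1,"dp":[0,0,0],"rot":[0,0,0]}]'
```

```text
t: 3.5
eef_pos: [544.4, 263.1, 162.3]
ee_rot: [0.0, -0.04, 0.999, 0.0]
ft_force: [-2.4, -6.8, 3.3]
opening: 35.5
finger_force: 21.0
```

Tracks the arc with low force; continue past the stop slightly.

```bash
python3 -m handwheel '[{"gripper":-1,"dp":[0.15,0.01,0.13],"rot":[0,0,0]},{"gripper":-1,"dp":[0.16,0.01,0.12],"rot":[0,0,0]},{"gripper":-1,"dp":[0.17,0.01,0.11],"rot":[0,0,0]},{"gripper":-1,"dp":[0.18,0.01,0.09],"rot":[0,0,0]},{"gripper":-1,"dp":[0.18,0.01,0.08],"rot":[0,0,0]},{"gripper":-1,"dp":[0.19,0.01,0.06],"rot":[0,0,0]},{"gripper":-1,"dp":[0.19,0.02,0.05],"rot":[0,0,0]},{"gripper":-1,"dp":[0.2,0.02,0.03],"rot":[0,0,0]},{"gripper":-1,"dp":[0.2,0.02,0.02],"rot":[0,0,0]},{"gripper":-1,"dp":[0.2,0.02,0],"rot":[0,0,0]},{"gripper":-1,"dp":[0.2,0.02,-0.02],"rot":[0,0,0]},{"gripper":-1,"dp":[0,0,0],"rot":[0,0,0]}]'; python3 -c "
from h import *
snap('side','s2',(150,60,400,250),3)"
```

```text
t: 4.7
eef_pos: [646.9, 271.0, 196.2]
ee_rot: [0.002, -0.04, 0.999, 0.0]
ft_force: [0.7, -6.0, 12.6]
opening: 35.3
finger_force: 22.1
```

View pics/s2.png

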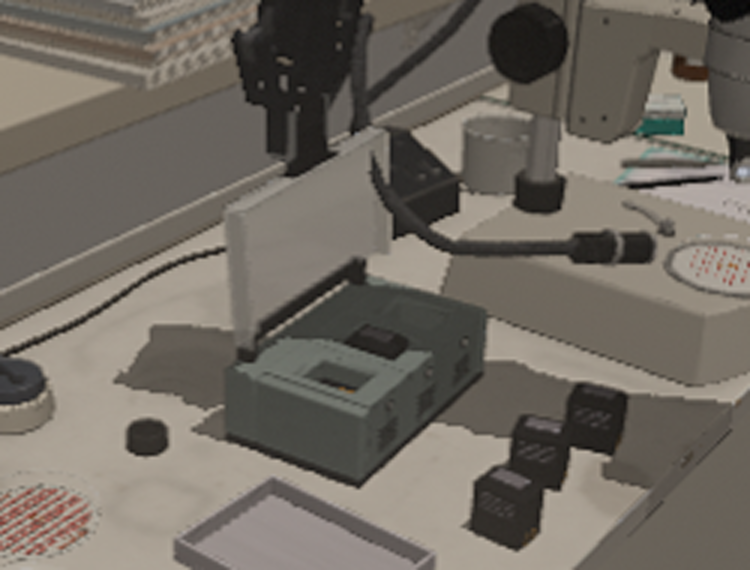

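```bash
python3 -m handwheel '[{"gripper":-1,"dp":[0.1,0.01,0.03],"rot":[0,0,0]},{"gripper":-1,"dp":[0.1,0.01,0],"rot":[0,0,0]},{"gripper":-1,"dp":[0,0,0],"rot":[0,0,0]}]'; python3 -m handwheel '[{"gripper":-1,"dp":[0.1,0,-0.02],"rot":[0,0,0]},{"gripper":-1,"dp":[0,0,0],"rot":[0,0,0]}]'
```

```text
t: 5.05
eef_pos: [655.1, 271.6, 196.0]
ee_rot: [0.0, -0.04, 0.999, -0.001]
ft_force: [-0.0, -5.5, -1.9]
opening: 35.0
finger_force: 21.4
t: 5.25
eef_pos: [659.6, 271.9, 195.3]
ee_rot: [-0.0, -0.04, 0.999, -0.0]
ft_force: [-3.8, -5.0, 1.1]
opening: 35.4
finger_force: 20.7
```

```bash
for i in 1; do python3 -m handwheel '[{"gripper":-1,"dp":[0.1,0.01,-0.02],"rot":[0,0,0]},{"gripper":-1,"dp":[0,0,0],"rot":[0,0,0]}]'; done;  python3 -c "
from h import *
snap('side','s3',(220,80,310,190),5)"
```

```text
t: 5.45
eef_pos: [663.1, 272.3, 194.0]
ee_rot: [-0.002, -0.041, 0.999, -0.001]
ft_force: [-14.8, -9.6, 7.1]
opening: 34.6
finger_force: 19.2
```

View pics/s3.png

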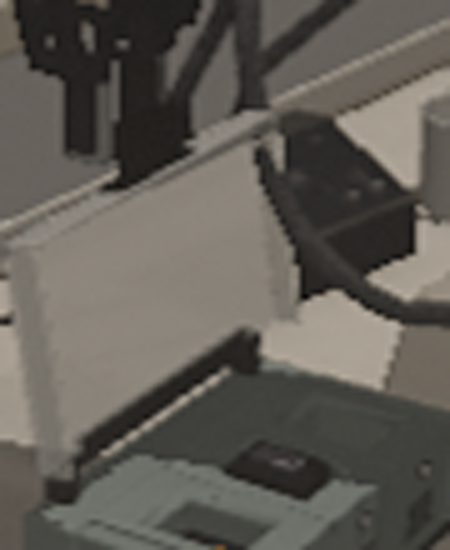

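```bash
python3 -m handwheel '[{"gripper":0.4,"dp":[0,0,0],"rot":[0,0,0]},{"gripper":0.4,"dp":[0,0,0],"rot":[0,0,0]},{"gripper":0.4,"dp":[0,0,0],"rot":[0,0,0]},{"gripper":0.4,"dp":[0,0,0.6],"rot":[0,0,0]},{"gripper":0.4,"dp":[0,0,0.6],"rot":[0,0,0]},{"gripper":-1,"dp":[-0.7,0.7,0],"rot":[0,0,0]},{"gripper":-1,"dp":[-0.7,0.7,0],"rot":[0,0,0]},{"gripper":-1,"dp":[-0.7,0.7,0],"rot":[0,0,0]},{"gripper":-1,"dp":[-0.7,0.7,0],"rot":[0,0,0]},{"gripper":-1,"dp":[-0.7,0.7,0],"rot":[0,0,0]},{"gripper":-1,"dp":[-0.7,0.7,0],"rot":[0,0,0]},{"gripper":-1,"dp":[-0.7,0.7,0],"rot":[0,0,0]}]'; python3 -c "
from h import *
snap('top','t2',(270,145,375,275),5.5)"
```

```text
t: 6.7
eef_pos: [418.0, 519.6, 253.9]
ee_rot: [0.0, -0.041, 0.999, 0.0]
ft_force: [-0.5, 0.4, -0.1]
opening: 0.0
finger_force: 0.0
```

View pics/t2.png

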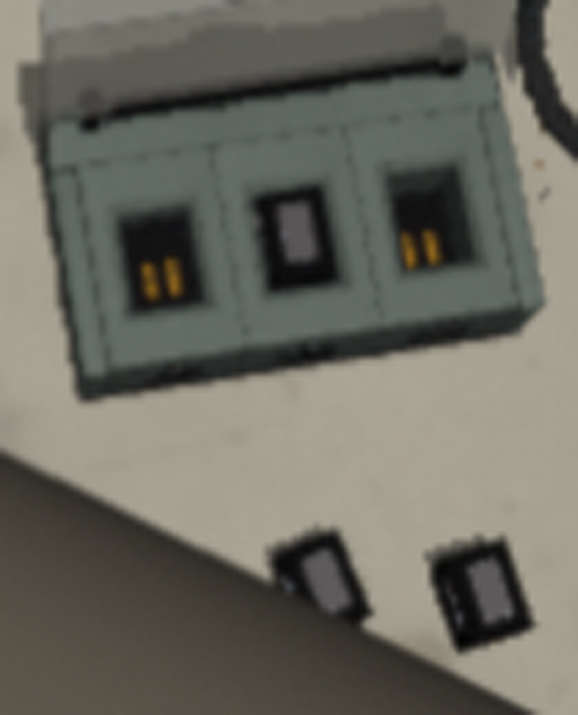

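```bash
python3 - <<'E'
from h import *
P=lambda p: fp(p,(270,145),5.5)
obs=[('top',(-59,99,62),P((83,380))),('top',(-59,-99,62),P((524,316)))]+[('top',(x,y+dy,62),P(p)) for dy,b in ((58,[(120,212),(192,204),(210,304),(133,316)]),(-58,[(387,170),(463,162),(487,265),(403,275)])) for (x,y),p in zip([(25.7,19.7),(25.7,-19.7),(-25.7,-19.7),(-25.7,19.7)],b)]+[('top',(0,0,67),P((299,237)))]
q,r=fit(obs,[570,265,.08]);print(q.round(3),r)
c,s=np.cos(q[2]),np.sin(q[2])
W=lambda l:[q[0]+c*l[0]-s*l[1],q[1]+s*l[0]+c*l[1],l[2]]
for dy in(58,-58):
  for z in(62,45,23): print(dy,z,((proj('top',W((0,dy,z)))[0]-[270,145])*5.5).round(1))
for y in(58,0,-58):print(np.round(W((0,y,62)),1))
for z in(62,45,23): print('depthC contacts x offset');print(((proj('top',[W((-12,58,z)),W((-12,-58,z))])-[270,145])*5.5).round(1).tolist())
E
```

```text
[5.73198e+02 2.63338e+02 5.80000e-02] [ 0.2  3.9  5.1  3.9 -2.7 -2.3  1.  -3.1  1.1  0.1 -1.8  0.2 -2.1 -1.3
  0.6 -2.   0.2  0.5 -1.3  0.9 -0.3 -1.2]
58 62 [160.5 251.6]
58 45 [158.  260.7]
58 23 [154.9 272.1]
-58 62 [431.3 215. ]
-58 45 [424.8 224.7]
-58 23 [416.7 236.7]
[569.8 321.2  62. ]
[573.2 263.3  62. ]
[576.6 205.4  62. ]
depthC contacts x offset
[[164.8, 279.1], [436.3, 242.4]]
depthC contacts x offset
[[162.2, 287.9], [429.7, 251.6]]
depthC contacts x offset
[[159.1, 298.8], [421.4, 263.2]]
```

```bash
python3 - <<'E'
from h import *
P=lambda p: fp(p,(270,145),5.5)
obs=[('top',(x,y+dy,62),P(p)) for dy,b in ((58,[(120,212),(192,204),(210,304),(133,316)]),(-58,[(387,170),(463,162),(487,265),(403,275)])) for (x,y),p in zip([(25.7,19.7),(25.7,-19.7),(-25.7,-19.7),(-25.7,19.7)],b)]+[('top',(0,0,67),P((299,237)))]
q,r=fit(obs,[570,265,.08]);print(q.round(3),r)
c,s=np.cos(q[2]),np.sin(q[2])
for y in(58,0,-58):print(np.round([q[0]-s*y,q[1]+c*y],1))
a=atz('top',P((83,380)),62);b=atz('top',P((524,316)),62);d=a-b;print(a,b,np.hypot(*d[:2]),np.degrees(np.arctan2(-d[0],d[1])))
a=atz('top',P((95,125)),79);b=atz('top',P((460,70)),79);d=a-b;print(a,b,np.degrees(np.arctan2(-d[0],d[1])))
E
```

```text
[5.70947e+02 2.62188e+02 7.00000e-02] [-2.2 -1.   1.4 -2.   1.9  1.2 -1.   1.5 -1.7 -0.5  1.  -1.5  0.8  1.
 -0.6  1.6  0.3 -0.3]
[566.9 320. ]
[570.9 262.2]
[575.  204.3]
[517.7 358.5  62. ] [530.1 171.6  62. ] 187.31089130106665 3.795762323261583
[622.4 344.9  79. ] [634.3 189.2  79. ] 4.3705640117215605
```

```bash
python3 -m handwheel '[{"gripper":-1,"dp":[0.51,-0.86,0],"rot":[0,0,0]},{"gripper":-1,"dp":[0.51,-0.86,0],"rot":[0,0,0]},{"gripper":-1,"dp":[0.51,-0.86,0],"rot":[0,0,0]},{"gripper":-1,"dp":[0.51,-0.86,0],"rot":[0,0,0]},{"gripper":-1,"dp":[0.51,-0.86,0],"rot":[0,0,0]},{"gripper":-1,"dp":[0.51,-0.86,0],"rot":[0,0,0]},{"gripper":-1,"dp":[0,0,-0.8],"rot":[0,0,0]},{"gripper":-1,"dp":[0,0,-0.9],"rot":[0,0,0]},{"gripper":-1,"dp":[0,0,-0.9],"rot":[0,0,0]},{"gripper":-1,"dp":[0,0,-0.6],"rot":[0,0,0]},{"gripper":-1,"dp":[0,0,-0.3],"rot":[0,0,0]},{"gripper":-1,"dp":[0,0,0],"rot":[0,0,0]}]'
```

```text
t: 7.95
eef_pos: [572.0, 259.7, 77.0]
ee_rot: [-0.001, -0.041, 0.999, -0.001]
ft_force: [0.3, 0.2, 0.1]
opening: 0.0
finger_force: 0.0
```

```bash
python3 -m handwheel '[{"gripper":-1,"dp":[0,0.05,-0.1],"rot":[0,0,0]},{"gripper":-1,"dp":[0,0,-0.08],"rot":[0,0,0]},{"gripper":-1,"dp":[0,0,-0.06],"rot":[0,0,0]},{"gripper":-1,"dp":[0,0,-0.04],"rot":[0,0,0]},{"gripper":-1,"dp":[0,0,0],"rot":[0,0,0]}]'
```

```text
t: 8.45
eef_pos: [573.1, 263.0, 65.1]
ee_rot: [0.001, -0.041, 0.999, 0.0]
ft_force: [-0.6, 0.2, 4.9]
opening: 0.0
finger_force: 2.6
```

```bash
python3 -m handwheel '[{"gripper":-1,"dp":[0,0,-0.04],"rot":[0,0,0]},{"gripper":-1,"dp":[0,0,-0.03],"rot":[0,0,0]},{"gripper":-1,"dp":[0,0,0],"rot":[0,0,0]}]'
```

```text
t: 8.75
eef_pos: [573.7, 263.3, 63.8]
ee_rot: [0.001, -0.041, 0.999, 0.001]
ft_force: [-9.7, -3.2, 36.0]
opening: -0.0
finger_force: 18.1
```

```bash
python3 -m handwheel '[{"gripper":-1,"dp":[0,0,0.3],"rot":[0,0,0]},{"gripper":-1,"dp":[-0.04,-0.01,0.5],"rot":[0,0,0]},{"gripper":0.4,"dp":[0,0,0.7],"rot":[0,0,0]},{"gripper":0.4,"dp":[0,0,0],"rot":[0,0,0]},{"gripper":0.4,"dp":[0,0,0],"rot":[0,0,0]},{"gripper":0.4,"dp":[0,0,0],"rot":[0,0,0]},{"gripper":0.4,"dp":[0,0,0],"rot":[0,0,0]},{"gripper":0.4,"dp":[0,0,0],"rot":[0,0,0]}]';python3 -c "
from h import *
snap('side','s4',(220,80,400,240),4)"
```

```text
t: 9.55
eef_pos: [570.3, 261.8, 135.1]
ee_rot: [-0.001, -0.041, 0.999, -0.0]
ft_force: [-0.5, -0.1, -0.3]
opening: 59.8
finger_force: 0.0
```

View pics/s4.png

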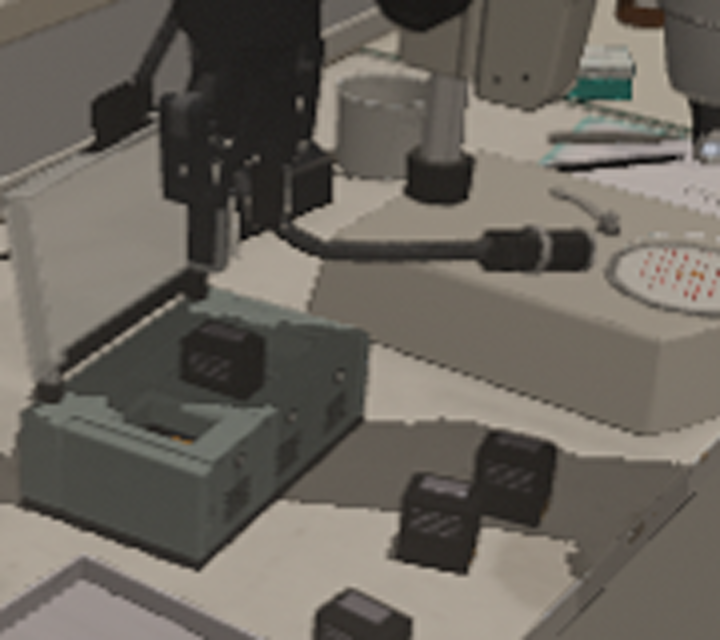

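```bash
python3 -m handwheel '[{"gripper":0.2,"dp":[0.02,0.01,-0.5],"rot":[0,0,0]},{"gripper":0.2,"dp":[0,0,-0.5],"rot":[0,0,0]},{"gripper":0.2,"dp":[0,0,-0.38],"rot":[0,0,0]},{"gripper":0.2,"dp":[0,0,0],"rot":[0,0,0]},{"gripper":-1,"dp":[0,0,0],"rot":[0,0,0]},{"gripper":-1,"dp":[0,0,0],"rot":[0,0,0]},{"gripper":-1,"dp":[0,0,0],"rot":[0,0,0]},{"gripper":-1,"dp":[0,0,0],"rot":[0,0,0]},{"gripper":-1,"dp":[0,0,0],"rot":[0,0,0]}]' 30
```

```text
t: 10.5
eef_pos: [572.1, 263.1, 67.7]
ee_rot: [0.001, -0.041, 0.999, 0.001]
ft_force: [1.0, 4.0, 2.4]
opening: 27.2
finger_force: 34.7
```

```bash
python3 -m handwheel '[{"gripper":-1,"dp":[0,0,0.4],"rot":[0,0,0]},{"gripper":-1,"dp":[0,0,0.6],"rot":[0,0,0]},{"gripper":-1,"dp":[0,0,0.6],"rot":[0,0,0]},{"gripper":-1,"dp":[-0.25,0.64,0],"rot":[0,0,0]},{"gripper":-1,"dp":[-0.25,0.64,0],"rot":[0,0,0]},{"gripper":-1,"dp":[-0.25,0.64,0],"rot":[0,0,0]},{"gripper":-1,"dp":[-0.25,0.64,0],"rot":[0,0,0]},{"gripper":-1,"dp":[-0.25,0.64,0],"rot":[0,0,0]},{"gripper":-1,"dp":[-0.25,0.64,0],"rot":[0,0,0]},{"gripper":-1,"dp":[0,0,0],"rot":[0,0,0]}]';python3 -c "
from h import *
snap('side','s5',(130,80,400,290),2.9)"
```

```text
t: 11.5
eef_pos: [493.1, 459.4, 146.4]
ee_rot: [-0.001, -0.044, 0.999, 0.001]
ft_force: [-0.8, 0.4, -1.5]
opening: 26.9
finger_force: 34.1
```

View pics/s5.png

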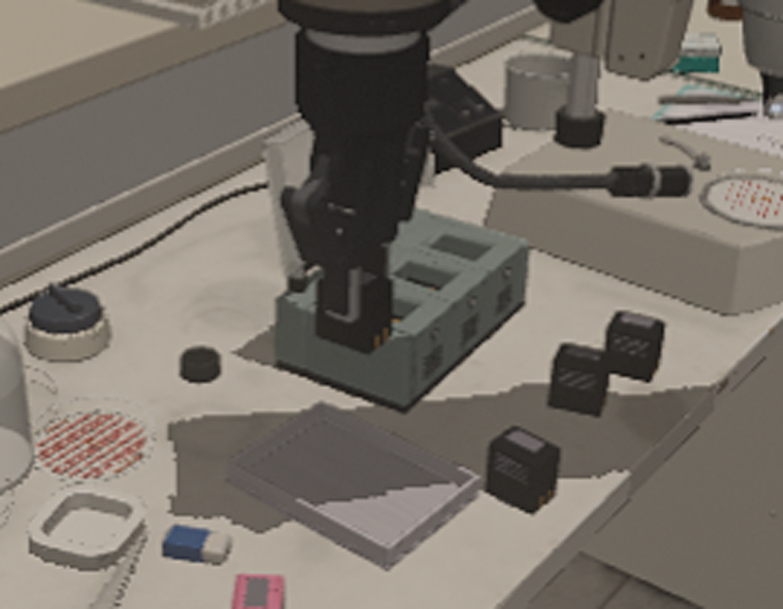

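```bash
python3 -m handwheel '[{"gripper":-1,"dp":[0,0,-0.8],"rot":[0,0,0]},{"gripper":-1,"dp":[0,0,-0.8],"rot":[0,0,0]},{"gripper":-1,"dp":[0,0,-0.5],"rot":[0,0,0]},{"gripper":-1,"dp":[0,0,-0.25],"rot":[0,0,0]},{"gripper":-1,"dp":[0,0,-0.04],"rot":[0,0,0]},{"gripper":-1,"dp":[0,0,0],"rot":[0,0,0]}]'
```

```text
t: 12.15
eef_pos: [497.3, 454.2, 28.0]
ee_rot: [0.0, -0.04, 0.999, 0.0]
ft_force: [0.2, 0.2, -0.8]
opening: 27.1
finger_force: 34.3
```

```bash
python3 -m handwheel '[{"gripper":-1,"dp":[0,0,-0.04],"rot":[0,0,0]},{"gripper":0,"dp":[0,0,0],"rot":[0,0,0]},{"gripper":0,"dp":[0,0,0],"rot":[0,0,0]},{"gripper":0,"dp":[0,0,0.5],"rot":[0,0,0]},{"gripper":0,"dp":[0,0,1],"rot":[0,0,0]},{"gripper":0,"dp":[0,0,1],"rot":[0,0,0]},{"gripper":0,"dp":[0,0,1],"rot":[0,0,0]},{"gripper":0,"dp":[-0.8,0.6,0.5],"rot":[0,0,0]},{"gripper":0,"dp":[-0.8,0.6,0],"rot":[0,0,0]},{"gripper":0,"dp":[-0.8,0.6,0],"rot":[0,0,0]},{"gripper":0,"dp":[-0.8,0.6,0],"rot":[0,0,0]},{"gripper":0,"dp":[0,0,0],"rot":[0,0,0]}]';python3 -c "
from h import *
snap('top','t3',(215,145,375,275),5);snap('side','s6')"
```

```text
t: 13.35
eef_pos: [333.1, 576.3, 223.0]
ee_rot: [-0.001, -0.045, 0.999, 0.001]
ft_force: [-0.1, -0.0, 0.2]
opening: 42.8
finger_force: 0.0
```

View pics/t3.png

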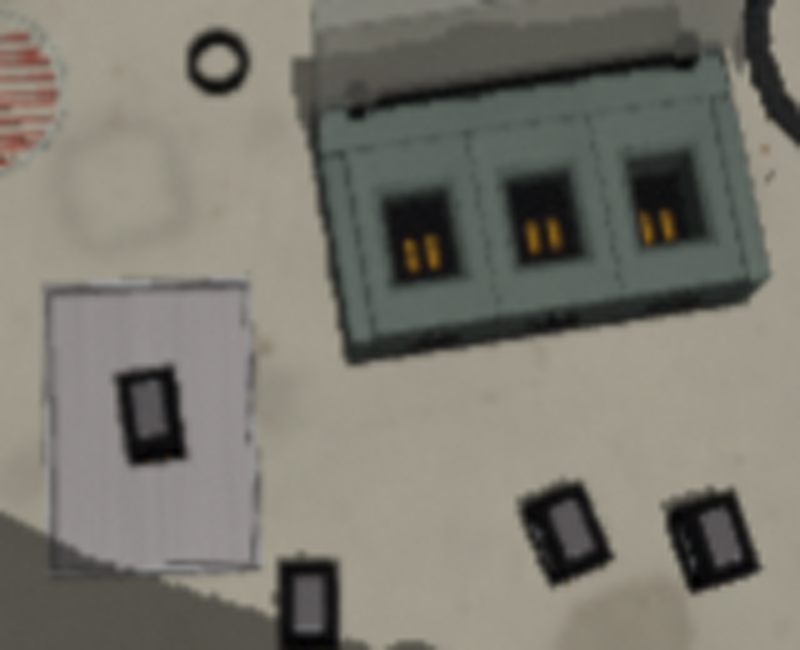

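```bash
python3 - <<'E'
from h import *
P=fp
print('ref',atz('top',P((152,409)),47), 'B mouth',atz('top',P((543,217)),62))
def yaw(a,b,z=40):
    d=atz('top',P(a),z)-atz('top',P(b),z); return round(np.degrees(np.arctan2(d[1],d[0])),1)
print('refyaw',yaw((173,367),(185,458)),yaw((116,375),(129,463)))
print('p1',atz('top',P((310,604)),44),yaw((295,574),(295,633),44),yaw((326,574),(326,633),44),yaw((280,562),(281,640)),yaw((337,560),(339,640)))
print('p2',atz('top',P((573,528)),44),yaw((584,481),(611,561)),yaw((520,498),(551,583)))
print('p3',atz('top',P((720,537)),44),yaw((735,490),(759,570)),yaw((666,506),(694,590)))
E
```

```text
ref [498.  451.7  47. ] B mouth [570.9 264.2  62. ]
refyaw 3.3 4.5
p1 [403.4 386.3  44. ] -4.7 -4.7 -3.9 -3.5
p2 [428.1 263.3  44. ] 12.7 14.3
p3 [418.5 196.4  44. ] 10.0 12.1
```

```bash
python3 -m handwheel '[{"gripper":0.2,"dp":[0.28,-0.76,0],"rot":[0,0,-0.36]},{"gripper":0.2,"dp":[0.28,-0.76,0],"rot":[0,0,-0.36]},{"gripper":0.2,"dp":[0.28,-0.76,0],"rot":[0,0,-0.36]},{"gripper":0.2,"dp":[0.28,-0.76,0],"rot":[0,0,-0.36]},{"gripper":0.2,"dp":[0.28,-0.76,0],"rot":[0,0,-0.36]},{"gripper":0.2,"dp":[0,0,-0.9],"rot":[0,0,0]},{"gripper":0.2,"dp":[0,0,-0.9],"rot":[0,0,0]},{"gripper":0.2,"dp":[0,0,-0.9],"rot":[0,0,0]},{"gripper":0.2,"dp":[0,0,0],"rot":[0,0,0]}]'
```

```text
t: 14.35
eef_pos: [409.6, 377.8, 83.4]
ee_rot: [-0.002, 0.032, 0.999, -0.003]
ft_force: [-0.8, 0.6, 0.3]
opening: 51.0
finger_force: 0.0
```

```bash
python3 -m handwheel '[{"gripper":0.2,"dp":[-0.12,0.18,0],"rot":[0,0,0]},{"gripper":0.2,"dp":[0,0,-0.5],"rot":[0,0,0]},{"gripper":0.2,"dp":[0,0,-0.5],"rot":[0,0,0]},{"gripper":0.2,"dp":[0,0,-0.23],"rot":[0,0,0]},{"gripper":0.2,"dp":[0,0,0],"rot":[0,0,0]},{"gripper":-1,"dp":[0,0,0],"rot":[0,0,0]},{"gripper":-1,"dp":[0,0,0],"rot":[0,0,0]},{"gripper":-1,"dp":[0,0,0],"rot":[0,0,0]},{"gripper":-1,"dp":[0,0,0],"rot":[0,0,0]},{"gripper":-1,"dp":[0,0,0],"rot":[0,0,0]}]' 30
```

```text
t: 15.35
eef_pos: [405.6, 391.2, 28.0]
ee_rot: [0.001, 0.032, 1.0, 0.001]
ft_force: [-1.8, 0.3, 7.4]
opening: 27.4
finger_force: 29.3
```

```bash
python3 -m handwheel '[{"gripper":0,"dp":[0,0,0],"rot":[0,0,0]},{"gripper":0,"dp":[0,0,0],"rot":[0,0,0]},{"gripper":0,"dp":[-0.02,-0.04,-0.06],"rot":[0,0,0]},{"gripper":0,"dp":[0,0,-0.06],"rot":[0,0,0]},{"gripper":0,"dp":[0,0,0],"rot":[0,0,0]}]' 30;  python3 -m handwheel '[{"gripper":-1,"dp":[0,0,0],"rot":[0,0,0]},{"gripper":-1,"dp":[0,0,0],"rot":[0,0,0]},{"gripper":-1,"dp":[0,0,0],"rot":[0,0,0]},{"gripper":-1,"dp":[0,0,0],"rot":[0,0,0]}]'
```

```text
t: 15.85
eef_pos: [403.6, 388.0, 19.6]
ee_rot: [-0.0, 0.031, 1.0, -0.0]
ft_force: [-0.5, -0.4, -0.8]
opening: 42.5
finger_force: 0.0
t: 16.25
eef_pos: [403.8, 388.4, 20.2]
ee_rot: [-0.0, 0.031, 1.0, -0.0]
ft_force: [0.7, 0.1, -0.2]
opening: 27.5
finger_force: 29.7
```

```bash
python3 -m handwheel '[{"gripper":-1,"dp":[0,0,0.5],"rot":[0,0,0]},{"gripper":-1,"dp":[0,0,0.7],"rot":[0,0,0]},{"gripper":-1,"dp":[0,0,0.7],"rot":[0,0,0]},{"gripper":-1,"dp":[0,0,0.4],"rot":[0,0,0]},{"gripper":-1,"dp":[0.65,-0.27,0],"rot":[0,0,0.34]},{"gripper":-1,"dp":[0.65,-0.27,0],"rot":[0,0,0.34]},{"gripper":-1,"dp":[0.65,-0.27,0],"rot":[0,0,0.34]},{"gripper":-1,"dp":[0.65,-0.27,0],"rot":[0,0,0.34]},{"gripper":-1,"dp":[0.65,-0.27,0],"rot":[0,0,0.34]},{"gripper":-1,"dp":[0,0,0],"rot":[0,0,0]},{"gripper":-1,"dp":[0,0,0],"rot":[0,0,0]}]'
```

```text
t: 17.35
eef_pos: [566.7, 320.0, 134.7]
ee_rot: [-0.0, -0.036, 0.999, -0.0]
ft_force: [0.6, 0.2, -1.6]
opening: 27.8
finger_force: 29.9
```

```bash
python3 -m handwheel '[{"gripper":-1,"dp":[0.01,0.02,-0.5],"rot":[0,0,0]},{"gripper":-1,"dp":[0,0,-0.4],"rot":[0,0,0]},{"gripper":-1,"dp":[0,0,-0.1],"rot":[0,0,0]},{"gripper":-1,"dp":[0,0,-0.1],"rot":[0,0,0]},{"gripper":-1,"dp":[0,0,0],"rot":[0,0,0]}]'
```

```text
t: 17.85
eef_pos: [566.5, 322.2, 80.3]
ee_rot: [-0.0, -0.037, 0.999, 0.0]
ft_force: [0.7, -0.7, -0.1]
opening: 27.3
finger_force: 29.9
```

```bash
python3 -m handwheel '[{"gripper":-1,"dp":[0,0,-0.1],"rot":[0,0,0]},{"gripper":-1,"dp":[0,0,-0.1],"rot":[0,0,0]},{"gripper":-1,"dp":[0,0,-0.08],"rot":[0,0,0]},{"gripper":-1,"dp":[0,0,0],"rot":[0,0,0]}]'
```

```text
t: 18.25
eef_pos: [566.5, 321.7, 65.6]
ee_rot: [-0.0, -0.037, 0.999, -0.0]
ft_force: [-1.2, 0.8, -1.2]
opening: 27.5
finger_force: 29.9
```

```bash
python3 -m handwheel '[{"gripper":0,"dp":[0,0,0],"rot":[0,0,0]},{"gripper":0,"dp":[0,0,0],"rot":[0,0,0]},{"gripper":0,"dp":[0,0,0.5],"rot":[0,0,0]},{"gripper":-1,"dp":[0,0,0.4],"rot":[0,0,0]},{"gripper":-1,"dp":[0,0,0],"rot":[0,0,0]},{"gripper":-1,"dp":[0,0,0],"rot":[0,0,0]},{"gripper":-1,"dp":[0,0,0],"rot":[0,0,0]},{"gripper":-1,"dp":[0,0,-0.2],"rot":[0,0,0]},{"gripper":-1,"dp":[0,0,-0.1],"rot":[0,0,0]},{"gripper":-1,"dp":[0,0,-0.1],"rot":[0,0,0]},{"gripper":-1,"dp":[0,0,0],"rot":[0,0,0]}]'
```

```text
t: 19.35
eef_pos: [566.3, 321.5, 89.9]
ee_rot: [-0.001, -0.037, 0.999, -0.001]
ft_force: [0.7, 0.4, -0.8]
opening: -0.0
finger_force: 0.0
```

```bash
python3 -m handwheel '[{"gripper":-1,"dp":[0,0,-0.1],"rot":[0,0,0]},{"gripper":-1,"dp":[0,0,-0.1],"rot":[0,0,0]},{"gripper":-1,"dp":[0,0,-0.1],"rot":[0,0,0]},{"gripper":-1,"dp":[0,0,-0.1],"rot":[0,0,0]},{"gripper":-1,"dp":[0,0,-0.08],"rot":[0,0,0]},{"gripper":-1,"dp":[0,0,0],"rot":[0,0,0]}]';python3 -m handwheel '[{"gripper":-1,"dp":[0,0,-0.05],"rot":[0,0,0]},{"gripper":-1,"dp":[0,0,0],"rot":[0,0,0]}]'
```

```text
t: 19.95
eef_pos: [566.9, 321.9, 66.8]
ee_rot: [0.0, -0.037, 0.999, -0.0]
ft_force: [-1.1, -1.1, 3.5]
opening: -0.2
finger_force: 2.2
t: 20.15
eef_pos: [566.9, 321.9, 64.7]
ee_rot: [0.0, -0.037, 0.999, 0.0]
ft_force: [-0.1, -0.9, 4.6]
opening: 0.2
finger_force: 2.6
```

```bash
python3 -m handwheel '[{"gripper":-1,"dp":[0,0,-0.04],"rot":[0,0,0]},{"gripper":-1,"dp":[0,0,-0.03],"rot":[0,0,0]},{"gripper":-1,"dp":[0,0,0],"rot":[0,0,0]}]'
```

```text
t: 20.45
eef_pos: [567.6, 322.3, 63.8]
ee_rot: [0.001, -0.036, 0.999, 0.001]
ft_force: [-11.7, -5.9, 38.5]
opening: 0.1
finger_force: 19.1
```

```bash
python3 -m handwheel '[{"gripper":-1,"dp":[0,0,0.2],"rot":[0,0,0]},{"gripper":-1,"dp":[0,0,0.8],"rot":[0,0,0]},{"gripper":-1,"dp":[0,0,1],"rot":[0,0,0]},{"gripper":0.1,"dp":[-0.9,0.9,0.5],"rot":[0,0,0]},{"gripper":0.1,"dp":[-0.9,0.9,0],"rot":[0,0,0]},{"gripper":0.1,"dp":[-0.9,0.9,0],"rot":[0,0,0]},{"gripper":0.1,"dp":[-0.9,0.9,0],"rot":[0,0,0]},{"gripper":0.1,"dp":[-0.9,0.9,0],"rot":[0,0,0]},{"gripper":0.1,"dp":[0,0,0],"rot":[0,0,0]}]';python3 -c "
from h import *
snap('top','t4',(215,145,375,275),5)"
```

```text
t: 21.35
eef_pos: [385.9, 502.0, 179.3]
ee_rot: [-0.001, -0.041, 0.999, 0.001]
ft_force: [-0.5, 0.8, -0.4]
opening: 46.8
finger_force: 0.0
```

View pics/t4.png

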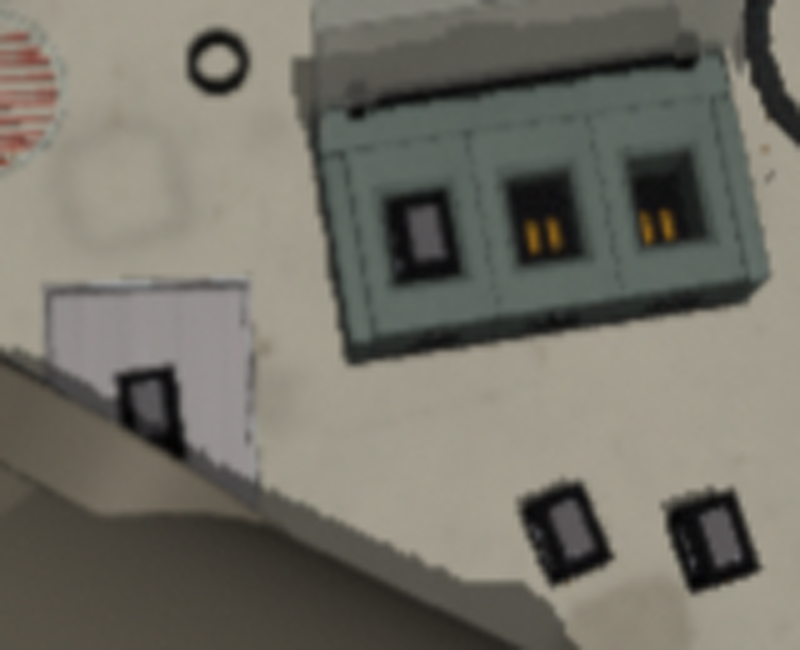

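Pack A sits flush (locked); p2 and p3 are unmoved at (573,528) and (720,537). Now p2.

```bash
python3 -m handwheel '[{"gripper":0.2,"dp":[0.14,-0.79,0],"rot":[0,0,0.35]},{"gripper":0.2,"dp":[0.14,-0.79,0],"rot":[0,0,0.35]},{"gripper":0.2,"dp":[0.14,-0.79,0],"rot":[0,0,0.35]},{"gripper":0.2,"dp":[0.14,-0.79,0],"rot":[0,0,0.35]},{"gripper":0.2,"dp":[0.14,-0.79,0],"rot":[0,0,0.35]},{"gripper":0.2,"dp":[0.14,-0.79,0],"rot":[0,0,0.35]},{"gripper":0.2,"dp":[0,0,-0.8],"rot":[0,0,0]},{"gripper":0.2,"dp":[0,0,-0.8],"rot":[0,0,0]},{"gripper":0.2,"dp":[0,0,0],"rot":[0,0,0]},{"gripper":0.2,"dp":[0,0,0],"rot":[0,0,0]}]'
```

```text
t: 22.4
eef_pos: [434.8, 258.6, 99.9]
ee_rot: [-0.0, -0.12, 0.993, -0.0]
ft_force: [0.9, 0.7, 0.1]
opening: 51.2
finger_force: 0.0
```

```bash
python3 -m handwheel '[{"gripper":0.2,"dp":[-0.14,0.12,-0.2],"rot":[0,0,0.1]},{"gripper":0.2,"dp":[0,0,-0.5],"rot":[0,0,0]},{"gripper":0.2,"dp":[0,0,-0.5],"rot":[0,0,0]},{"gripper":0.2,"dp":[0,0,-0.3],"rot":[0,0,0]},{"gripper":0.2,"dp":[0,0,0],"rot":[0,0,0]},{"gripper":0.2,"dp":[0,0,0],"rot":[0,0,0]}]' 30
```

```text
t: 23.0
eef_pos: [427.7, 265.9, 25.4]
ee_rot: [0.0, -0.125, 0.992, 0.0]
ft_force: [0.4, 0.2, 0.5]
opening: 51.6
finger_force: 0.0
```

```bash
python3 -m handwheel '[{"gripper":0.1,"dp":[0,-0.03,-0.1],"rot":[0,0,0]},{"gripper":-1,"dp":[0,0,0],"rot":[0,0,0]},{"gripper":-1,"dp":[0,0,0],"rot":[0,0,0]},{"gripper":-1,"dp":[0,0,0],"rot":[0,0,0]},{"gripper":-1,"dp":[0,0,0],"rot":[0,0,0]},{"gripper":-1,"dp":[0,0,0],"rot":[0,0,0]}]' 30
```

```text
t: 23.6
eef_pos: [427.7, 263.9, 20.1]
ee_rot: [0.0, -0.124, 0.992, 0.0]
ft_force: [-1.5, -1.4, 7.0]
opening: 27.3
finger_force: 29.6
```

```bash
python3 -m handwheel '[{"gripper":-1,"dp":[0,0,0.5],"rot":[0,0,0]},{"gripper":-1,"dp":[0,0,0.7],"rot":[0,0,0]},{"gripper":-1,"dp":[0,0,0.7],"rot":[0,0,0]},{"gripper":-1,"dp":[0,0,0.4],"rot":[0,0,0]},{"gripper":-1,"dp":[0.57,0,0],"rot":[0,0,-0.44]},{"gripper":-1,"dp":[0.57,0,0],"rot":[0,0,-0.44]},{"gripper":-1,"dp":[0.57,0,0],"rot":[0,0,-0.44]},{"gripper":-1,"dp":[0.57,0,0],"rot":[0,0,-0.44]},{"gripper":-1,"dp":[0.57,0,0],"rot":[0,0,-0.42]},{"gripper":-1,"dp":[0,0,0],"rot":[0,0,0]},{"gripper":-1,"dp":[0,0,0],"rot":[0,0,0]}]'
```

```text
t: 24.7
eef_pos: [570.0, 263.4, 134.2]
ee_rot: [-0.0, -0.037, 0.999, -0.0]
ft_force: [-0.5, 0.1, -1.6]
opening: 27.2
finger_force: 30.1
```

```bash
python3 -m handwheel '[{"gripper":-1,"dp":[0.01,0.01,-0.5],"rot":[0,0,0]},{"gripper":-1,"dp":[0,0,-0.4],"rot":[0,0,0]},{"gripper":-1,"dp":[0,0,-0.1],"rot":[0,0,0]},{"gripper":-1,"dp":[0,0,-0.1],"rot":[0,0,0]},{"gripper":-1,"dp":[0,0,-0.1],"rot":[0,0,0]},{"gripper":-1,"dp":[0,0,0],"rot":[0,0,0]}]'; python3 -m handwheel '[{"gripper":-1,"dp":[0,0,-0.1],"rot":[0,0,0]},{"gripper":-1,"dp":[0,0,-0.06],"rot":[0,0,0]},{"gripper":-1,"dp":[0,0,0],"rot":[0,0,0]}]'
```

```text
t: 25.3
eef_pos: [570.3, 264.3, 74.5]
ee_rot: [-0.0, -0.038, 0.999, 0.0]
ft_force: [-0.4, 1.2, -0.0]
opening: 27.2
finger_force: 30.1
t: 25.6
eef_pos: [570.3, 264.1, 66.1]
ee_rot: [-0.0, -0.037, 0.999, -0.0]
ft_force: [-1.1, -0.4, -0.8]
opening: 27.3
finger_force: 30.1
```

Free entry. Release, back off, shut the fingers and press.

```bash
python3 -m handwheel '[{"gripper":0,"dp":[0,0,0],"rot":[0,0,0]},{"gripper":0,"dp":[0,0,0],"rot":[0,0,0]},{"gripper":0,"dp":[0,0,0.5],"rot":[0,0,0]},{"gripper":-1,"dp":[0,0,0.4],"rot":[0,0,0]},{"gripper":-1,"dp":[0,0,0],"rot":[0,0,0]},{"gripper":-1,"dp":[0,0,0],"rot":[0,0,0]},{"gripper":-1,"dp":[0,0,0],"rot":[0,0,0]},{"gripper":-1,"dp":[0,0,-0.2],"rot":[0,0,0]},{"gripper":-1,"dp":[0,0,-0.1],"rot":[0,0,0]},{"gripper":-1,"dp":[0,0,-0.1],"rot":[0,0,0]},{"gripper":-1,"dp":[0,0,0],"rot":[0,0,0]}]'; python3 -m handwheel '[{"gripper":-1,"dp":[0,0,-0.1],"rot":[0,0,0]},{"gripper":-1,"dp":[0,0,-0.1],"rot":[0,0,0]},{"gripper":-1,"dp":[0,0,-0.1],"rot":[0,0,0]},{"gripper":-1,"dp":[0,0,-0.1],"rot":[0,0,0]},{"gripper":-1,"dp":[0,0,-0.08],"rot":[0,0,0]},{"gripper":-1,"dp":[0,0,0],"rot":[0,0,0]}]'
```

```text
t: 26.7
eef_pos: [570.0, 263.9, 90.2]
ee_rot: [-0.001, -0.037, 0.999, -0.0]
ft_force: [0.0, 1.2, 0.0]
opening: 0.2
finger_force: 0.0
t: 27.3
eef_pos: [570.6, 264.2, 67.0]
ee_rot: [0.0, -0.037, 0.999, -0.0]
ft_force: [-0.6, -0.1, 4.0]
opening: -0.2
finger_force: 2.1
```

```bash
python3 -m handwheel '[{"gripper":-1,"dp":[0,0,-0.06],"rot":[0,0,0]},{"gripper":-1,"dp":[0,0,0],"rot":[0,0,0]}]'
```

```text
t: 27.5
eef_pos: [570.6, 264.2, 64.4]
ee_rot: [0.0, -0.037, 0.999, 0.0]
ft_force: [-2.2, -0.8, 5.8]
opening: -0.1
finger_force: 2.6
```

```bash
python3 -m handwheel '[{"gripper":-1,"dp":[0,0,-0.03],"rot":[0,0,0]},{"gripper":-1,"dp":[0,0,-0.02],"rot":[0,0,0]},{"gripper":-1,"dp":[0,0,0],"rot":[0,0,0]}]'; python3 -m handwheel '[{"gripper":-1,"dp":[0,0,0.2],"rot":[0,0,0]},{"gripper":-1,"dp":[0,0,0.8],"rot":[0,0,0]},{"gripper":-1,"dp":[0,0,1],"rot":[0,0,0]},{"gripper":0.1,"dp":[-0.9,0.9,0.5],"rot":[0,0,0]},{"gripper":0.1,"dp":[-0.9,0.9,0],"rot":[0,0,0]},{"gripper":0.1,"dp":[-0.9,0.9,0],"rot":[0,0,0]},{"gripper":0.1,"dp":[-0.9,0.9,0],"rot":[0,0,0]},{"gripper":0.1,"dp":[0,0.9,0],"rot":[0,0,0]},{"gripper":0.1,"dp":[0,0.9,0],"rot":[0,0,0]},{"gripper":0.1,"dp":[0,0,0],"rot":[0,0,0]}]';python3 -c "
from h import *
snap('top','t5',(215,145,375,275),5)"
```

```text
t: 27.8
eef_pos: [571.1, 264.5, 63.9]
ee_rot: [0.001, -0.037, 0.999, 0.001]
ft_force: [-9.9, -3.8, 30.8]
opening: 0.2
finger_force: 15.6
t: 28.8
eef_pos: [428.9, 499.5, 179.8]
ee_rot: [-0.0, -0.041, 0.999, 0.001]
ft_force: [-0.8, -0.9, 0.1]
opening: 46.9
finger_force: 0.0
```

View pics/t5.png

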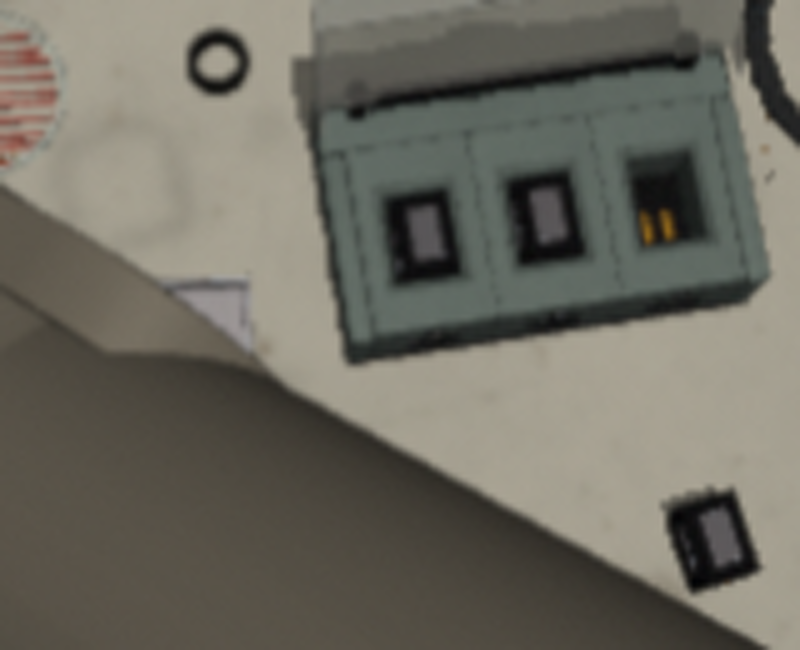

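A and B are flush and p3 is unmoved. Now p3.

```bash
python3 -m handwheel '[{"gripper":0.2,"dp":[-0.03,-0.85,0],"rot":[0,0,0.21]},{"gripper":0.2,"dp":[-0.03,-0.85,0],"rot":[0,0,0.21]},{"gripper":0.2,"dp":[-0.03,-0.85,0],"rot":[0,0,0.21]},{"gripper":0.2,"dp":[-0.03,-0.85,0],"rot":[0,0,0.21]},{"gripper":0.2,"dp":[-0.03,-0.85,0],"rot":[0,0,0.21]},{"gripper":0.2,"dp":[-0.03,-0.85,0],"rot":[0,0,0.21]},{"gripper":0.2,"dp":[-0.03,-0.85,0],"rot":[0,0,0.22]},{"gripper":0.2,"dp":[0,0,-0.8],"rot":[0,0,0]},{"gripper":0.2,"dp":[0,0,-0.8],"rot":[0,0,0]},{"gripper":0.2,"dp":[0,0,0],"rot":[0,0,0]},{"gripper":0.2,"dp":[0,0,0],"rot":[0,0,0]}]'
```

```text
t: 29.95
eef_pos: [420.9, 195.1, 100.7]
ee_rot: [-0.001, -0.096, 0.995, -0.0]
ft_force: [0.5, -0.0, 0.7]
opening: 51.4
finger_force: 0.0
```

```bash
python3 -m handwheel '[{"gripper":0.2,"dp":[-0.05,0.04,-0.2],"rot":[0,0,0.1]},{"gripper":0.2,"dp":[0,0,-0.5],"rot":[0,0,0]},{"gripper":0.2,"dp":[0,0,-0.5],"rot":[0,0,0]},{"gripper":0.2,"dp":[0,0,-0.3],"rot":[0,0,0]},{"gripper":0.1,"dp":[0,0,-0.1],"rot":[0,0,0]},{"gripper":0.1,"dp":[0,0,0],"rot":[0,0,0]},{"gripper":-1,"dp":[0,0,0],"rot":[0,0,0]},{"gripper":-1,"dp":[0,0,0],"rot":[0,0,0]},{"gripper":-1,"dp":[0,0,0],"rot":[0,0,0]},{"gripper":-1,"dp":[0,0,0],"rot":[0,0,0]},{"gripper":-1,"dp":[0,0,0],"rot":[0,0,0]}]' 30
```

```text
t: 31.05
eef_pos: [419.1, 198.1, 21.3]
ee_rot: [0.001, -0.1, 0.995, 0.0]
ft_force: [-2.1, -0.4, 7.3]
opening: 27.4
finger_force: 29.8
```

```bash
python3 -m handwheel '[{"gripper":-1,"dp":[0,0,0.5],"rot":[0,0,0]},{"gripper":-1,"dp":[0,0,0.7],"rot":[0,0,0]},{"gripper":-1,"dp":[0,0,0.7],"rot":[0,0,0]},{"gripper":-1,"dp":[0,0,0.4],"rot":[0,0,0]},{"gripper":-1,"dp":[0.62,0.03,0],"rot":[0,0,-0.32]},{"gripper":-1,"dp":[0.62,0.03,0],"rot":[0,0,-0.32]},{"gripper":-1,"dp":[0.62,0.03,0],"rot":[0,0,-0.32]},{"gripper":-1,"dp":[0.62,0.03,0],"rot":[0,0,-0.32]},{"gripper":-1,"dp":[0.62,0.04,0],"rot":[0,0,-0.32]},{"gripper":-1,"dp":[0,0,0],"rot":[0,0,0]},{"gripper":-1,"dp":[0,0,0],"rot":[0,0,0]}]'
```

```text
t: 32.15
eef_pos: [573.6, 205.5, 135.5]
ee_rot: [0.0, -0.036, 0.999, -0.0]
ft_force: [0.1, 0.5, -1.5]
opening: 26.9
finger_force: 30.4
```

```bash
python3 -m handwheel '[{"gripper":-1,"dp":[0.02,0.01,-0.5],"rot":[0,0,0]},{"gripper":-1,"dp":[0,0,-0.4],"rot":[0,0,0]},{"gripper":-1,"dp":[0,0,-0.1],"rot":[0,0,0]},{"gripper":-1,"dp":[0,0,-0.1],"rot":[0,0,0]},{"gripper":-1,"dp":[0,0,-0.1],"rot":[0,0,0]},{"gripper":-1,"dp":[0,0,0],"rot":[0,0,0]}]'; python3 -m handwheel '[{"gripper":-1,"dp":[0,0,-0.1],"rot":[0,0,0]},{"gripper":-1,"dp":[0,0,-0.06],"rot":[0,0,0]},{"gripper":-1,"dp":[0,0,0],"rot":[0,0,0]}]'
```

```text
t: 32.75
eef_pos: [575.5, 206.5, 76.2]
ee_rot: [0.001, -0.037, 0.999, 0.0]
ft_force: [4.6, 0.7, -3.2]
opening: 27.2
finger_force: 30.3
t: 33.05
eef_pos: [575.5, 206.4, 67.5]
ee_rot: [0.001, -0.037, 0.999, 0.0]
ft_force: [7.4, 1.4, -3.9]
opening: 27.1
finger_force: 30.2
```

```bash
python3 -m handwheel '[{"gripper":-1,"dp":[0.03,0,0],"rot":[0,0,0]},{"gripper":-1,"dp":[0,0,0],"rot":[0,0,0]}]'; python3 -m handwheel '[{"gripper":0,"dp":[0,0,0],"rot":[0,0,0]},{"gripper":0,"dp":[0,0,0],"rot":[0,0,0]},{"gripper":0,"dp":[0,0,0.5],"rot":[0,0,0]},{"gripper":-1,"dp":[0,0,0.4],"rot":[0,0,0]},{"gripper":-1,"dp":[0,0,0.4],"rot":[0,0,0]},{"gripper":-1,"dp":[-0.4,0,0.4],"rot":[0,0,0]}]'; python3 -c "
from h import *
snap('side','s7',(210,60,400,250),3)"
```

```text
t: 33.25
eef_pos: [575.8, 206.1, 67.2]
ee_rot: [-0.0, -0.037, 0.999, -0.0]
ft_force: [2.0, 0.5, 0.5]
opening: 27.1
finger_force: 30.6
t: 33.85
eef_pos: [557.2, 205.9, 153.1]
ee_rot: [0.001, -0.036, 0.999, -0.0]
ft_force: [1.5, 1.0, 1.2]
opening: 0.6
finger_force: 0.0
```

View pics/s7.png

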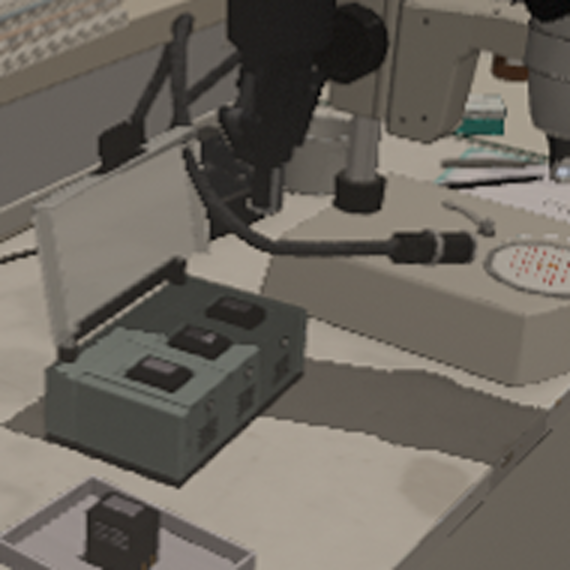

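All three bays show flush packs, and the charged pack stands in the tray. Bay C needed no press. Now the cover.

```bash
python3 -m handwheel '[{"gripper":0.4,"dp":[0,0,0.7],"rot":[0,0,0]},{"gripper":0.4,"dp":[0,0,0.7],"rot":[0,0,0]},{"gripper":0.4,"dp":[0,0,0.7],"rot":[0,0,0]},{"gripper":0.4,"dp":[0.7,0.44,0],"rot":[0,0,0]},{"gripper":0.4,"dp":[0.7,0.44,0],"rot":[0,0,0]},{"gripper":0.4,"dp":[0.7,0.44,0],"rot":[0,0,0]},{"gripper":0.4,"dp":[0,0,0],"rot":[0,0,0]},{"gripper":0.4,"dp":[0,0,0],"rot":[0,0,0]}]' 20
```

```text
t: 34.7
eef_pos: [660.9, 272.2, 256.0]
ee_rot: [-0.001, -0.037, 0.999, -0.001]
ft_force: [-0.2, -0.8, -0.1]
opening: 59.9
finger_force: 0.0
```

```bash
python3 -m handwheel '[{"gripper":0.4,"dp":[0.03,0,-0.5],"rot":[0,0,0]},{"gripper":0.4,"dp":[0,0,-0.5],"rot":[0,0,0]},{"gripper":0.4,"dp":[0,0,-0.16],"rot":[0,0,0]},{"gripper":0.4,"dp":[0,0,0],"rot":[0,0,0]},{"gripper":-1,"dp":[0,0,0],"rot":[0,0,0]},{"gripper":-1,"dp":[0,0,0],"rot":[0,0,0]},{"gripper":-1,"dp":[0,0,0],"rot":[0,0,0]},{"gripper":-1,"dp":[0,0,0],"rot":[0,0,0]}]' 20
```

```text
t: 35.5
eef_pos: [663.1, 272.0, 200.9]
ee_rot: [0.001, -0.036, 0.999, 0.0]
ft_force: [-1.6, -1.8, 8.1]
opening: 34.0
finger_force: 19.3
```

```bash
python3 - <<'E'
from h import *
im=cv2.imread('pics/s7_raw.png'); 
q=(570.8,264,.073);c,s=np.cos(q[2]),np.sin(q[2])
W=lambda l:[q[0]+c*l[0]-s*l[1],q[1]+s*l[0]+c*l[1],l[2]]
for th in(1.5,1.6,1.7,1.75,1.8):
    o=[]
    for y in(99,-99):
        for r,h in((109,0),(109,-17)):
            o.append(W((62-r*np.cos(th)+h*np.sin(th),y,79+r*np.sin(th)+h*np.cos(th))))
    print(th,proj('side',o).round(1).tolist())
o=ray('side',(222.7,130))
cv2.imwrite('pics/c7.png',cv2.resize(im[80:190,215:300],None,fx=7,fy=5.4,interpolation=cv2.INTER_CUBIC))
E
```

```text
1.5 [[231.2, 130.3], [238.1, 132.8], [279.8, 102.8], [286.2, 104.8]]
1.6 [[226.8, 129.0], [233.7, 130.7], [275.8, 101.8], [282.1, 103.1]]
1.7 [[222.5, 128.2], [229.2, 129.1], [271.8, 101.2], [278.1, 101.8]]
1.75 [[220.3, 128.0], [227.0, 128.5], [269.8, 101.1], [276.0, 101.3]]
1.8 [[218.2, 127.9], [224.8, 128.0], [267.9, 101.1], [274.0, 100.9]]
```

View pics/c7.png

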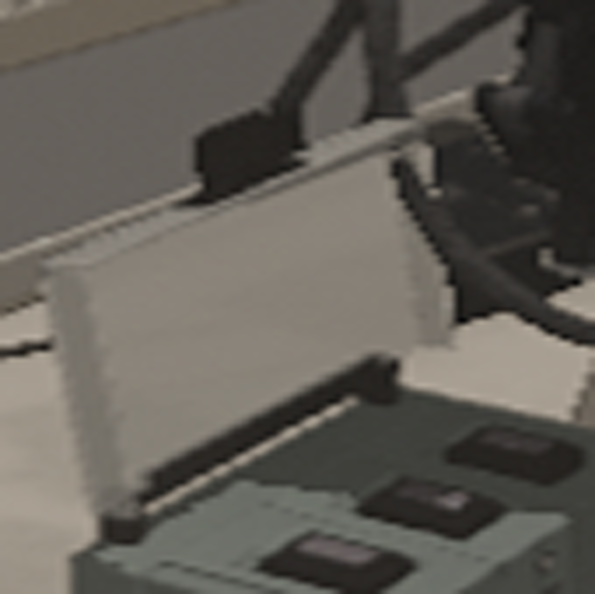

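```bash
python3 -m handwheel '[{"gripper":0.4,"dp":[0,0,0],"rot":[0,0,0]},{"gripper":0.4,"dp":[0,0,0],"rot":[0,0,0]},{"gripper":0.4,"dp":[-0.13,-0.01,0],"rot":[0,0,0]},{"gripper":0.4,"dp":[-0.13,-0.01,-0.02],"rot":[0,0,0]},{"gripper":0.4,"dp":[0,0,0],"rot":[0,0,0]},{"gripper":-1,"dp":[0,0,0],"rot":[0,0,0]},{"gripper":-1,"dp":[0,0,0],"rot":[0,0,0]},{"gripper":-1,"dp":[0,0,0],"rot":[0,0,0]},{"gripper":-1,"dp":[0,0,0],"rot":[0,0,0]},{"gripper":-1,"dp":[0,0,0],"rot":[0,0,0]}]' 20
```

```text
t: 36.5
eef_pos: [649.6, 271.0, 198.5]
ee_rot: [-0.0, -0.036, 0.999, -0.0]
ft_force: [-3.2, -2.0, 5.8]
opening: 35.4
finger_force: 20.3
```

```bash
python3 -m handwheel '[{"gripper":-1,"dp":[-0.2,-0.02,0.02],"rot":[0,0,0]},{"gripper":-1,"dp":[-0.2,-0.02,0],"rot":[0,0,0]},{"gripper":-1,"dp":[-0.2,-0.02,-0.02],"rot":[0,0,0]},{"gripper":-1,"dp":[-0.2,-0.02,-0.03],"rot":[0,0,0]},{"gripper":-1,"dp":[-0.19,-0.02,-0.05],"rot":[0,0,0]},{"gripper":-1,"dp":[-0.19,-0.01,-0.06],"rot":[0,0,0]},{"gripper":-1,"dp":[-0.18,-0.01,-0.08],"rot":[0,0,0]},{"gripper":-1,"dp":[-0.18,-0.01,-0.09],"rot":[0,0,0]},{"gripper":-1,"dp":[-0.17,-0.01,-0.11],"rot":[0,0,0]},{"gripper":-1,"dp":[-0.16,-0.01,-0.12],"rot":[0,0,0]},{"gripper":-1,"dp":[-0.15,-0.01,-0.13],"rot":[0,0,0]},{"gripper":-1,"dp":[0,0,0],"rot":[0,0,0]}]'
```

```text
t: 37.7
eef_pos: [546.4, 263.0, 163.8]
ee_rot: [-0.001, -0.037, 0.999, -0.0]
ft_force: [-4.8, 2.4, 5.0]
opening: 35.3
finger_force: 23.1
```

```bash
python3 -m handwheel '[{"gripper":-1,"dp":[-0.14,-0.01,-0.14],"rot":[0,0,0]},{"gripper":-1,"dp":[-0.13,-0.01,-0.15],"rot":[0,0,0]},{"gripper":-1,"dp":[-0.12,-0.01,-0.16],"rot":[0,0,0]},{"gripper":-1,"dp":[-0.1,-0.01,-0.17],"rot":[0,0,0]},{"gripper":-1,"dp":[-0.09,-0.01,-0.18],"rot":[0,0,0]},{"gripper":-1,"dp":[-0.07,-0.01,-0.19],"rot":[0,0,0]},{"gripper":-1,"dp":[-0.06,0,-0.19],"rot":[0,0,0]},{"gripper":-1,"dp":[-0.04,0,-0.2],"rot":[0,0,0]},{"gripper":-1,"dp":[-0.02,0,-0.1],"rot":[0,0,0]},{"gripper":-1,"dp":[-0.01,0,-0.1],"rot":[0,0,0]},{"gripper":-1,"dp":[-0.01,0,-0.1],"rot":[0,0,0]},{"gripper":-1,"dp":[0,0,0],"rot":[0,0,0]}]'
```

```text
t: 38.9
eef_pos: [507.6, 260.0, 79.7]
ee_rot: [-0.001, -0.037, 0.999, -0.0]
ft_force: [-4.7, 3.5, 0.1]
opening: 35.3
finger_force: 24.9
```

```bash
python3 -m handwheel '[{"gripper":-1,"dp":[0,0,-0.06],"rot":[0,0,0]},{"gripper":-1,"dp":[0,0,-0.06],"rot":[0,0,0]},{"gripper":-1,"dp":[0,0,-0.05],"rot":[0,0,0]},{"gripper":-1,"dp":[0,0,-0.04],"rot":[0,0,0]},{"gripper":-1,"dp":[0,0,-0.03],"rot":[0,0,0]},{"gripper":-1,"dp":[0,0,0],"rot":[0,0,0]}]'; python3 -m handwheel '[{"gripper":-1,"dp":[0,0,-0.03],"rot":[0,0,0]},{"gripper":-1,"dp":[0,0,-0.03],"rot":[0,0,0]},{"gripper":-1,"dp":[0,0,0],"rot":[0,0,0]}]'
```

```text
t: 39.5
eef_pos: [507.6, 260.0, 68.0]
ee_rot: [-0.001, -0.037, 0.999, -0.0]
ft_force: [-5.4, 3.9, 0.6]
opening: 35.3
finger_force: 25.2
t: 39.8
eef_pos: [507.7, 260.0, 65.0]
ee_rot: [-0.001, -0.037, 0.999, -0.0]
ft_force: [-6.0, 3.8, -0.5]
opening: 35.7
finger_force: 25.3
```

```bash
python3 -m handwheel '[{"gripper":-1,"dp":[0,0,-0.03],"rot":[0,0,0]},{"gripper":-1,"dp":[0,0,-0.03],"rot":[0,0,0]},{"gripper":-1,"dp":[0,0,0],"rot":[0,0,0]}]'; python3 -m handwheel '[{"gripper":-1,"dp":[0,0,-0.03],"rot":[0,0,0]},{"gripper":-1,"dp":[0,0,-0.03],"rot":[0,0,0]},{"gripper":-1,"dp":[0,0,0],"rot":[0,0,0]}]'
```

```text
t: 40.1
eef_pos: [507.8, 260.1, 62.1]
ee_rot: [-0.001, -0.037, 0.999, -0.0]
ft_force: [-4.3, 4.1, -0.4]
opening: 35.2
finger_force: 25.4
t: 40.4
eef_pos: [508.1, 260.0, 59.1]
ee_rot: [-0.001, -0.037, 0.999, -0.0]
ft_force: [-3.4, 4.4, -0.8]
opening: 35.4
finger_force: 25.4
```

```bash
python3 -m handwheel '[{"gripper":-1,"dp":[0,0,-0.03],"rot":[0,0,0]},{"gripper":-1,"dp":[0,0,-0.03],"rot":[0,0,0]},{"gripper":-1,"dp":[0,0,0],"rot":[0,0,0]}]'; python3 -m handwheel '[{"gripper":-1,"dp":[0,0,-0.03],"rot":[0,0,0]},{"gripper":-1,"dp":[0,0,-0.03],"rot":[0,0,0]},{"gripper":-1,"dp":[0,0,0],"rot":[0,0,0]}]'
```

```text
t: 40.7
eef_pos: [508.5, 260.2, 57.4]
ee_rot: [-0.0, -0.037, 0.999, 0.0]
ft_force: [-9.8, 1.0, 23.0]
opening: 35.5
finger_force: 28.3
t: 41.0
eef_pos: [509.5, 260.3, 55.2]
ee_rot: [0.001, -0.036, 0.999, 0.0]
ft_force: [-8.6, -1.3, 32.5]
opening: 35.5
finger_force: 31.2
```

```bash
python3 -m handwheel '[{"gripper":0.4,"dp":[0,0,0],"rot":[0,0,0]},{"gripper":0.4,"dp":[0,0,0],"rot":[0,0,0]},{"gripper":0.4,"dp":[0,0,0],"rot":[0,0,0]},{"gripper":0.4,"dp":[0,0,0],"rot":[0,0,0]},{"gripper":0.4,"dp":[0,0,0.3],"rot":[0,0,0]},{"gripper":0.4,"dp":[0,0,0.8],"rot":[0,0,0]},{"gripper":0.4,"dp":[0,0,1],"rot":[0,0,0]},{"gripper":0.4,"dp":[0,0,1],"rot":[0,0,0]},{"gripper":0.4,"dp":[-0.5,0.9,0.2],"rot":[0,0,0]},{"gripper":0.4,"dp":[-0.5,0.9,0],"rot":[0,0,0]},{"gripper":0.4,"dp":[-0.5,0.9,0],"rot":[0,0,0]},{"gripper":0.4,"dp":[-0.5,0.9,0],"rot":[0,0,0]}]'; python3 - <<'E'
from h import *
im=eyes.grab_frame('side'); a=cv2.imread('pics/s1_raw.png')
top=eyes.grab_frame('top'); b=cv2.imread('pics/t0_raw.png')
# compare with the initial shut cover: shift of the dock+cover patch
for n,x,y,r in (('side',im,a,(226,145,300,215)),('top',top,b,(270,150,375,225))):
    x0,y0,x1,y1=r; t=y[y0:y1,x0:x1]; R=cv2.matchTemplate(x,t,cv2.TM_CCOEFF_NORMED); print(n,cv2.minMaxLoc(R)[1::2],(x0,y0), np.abs(x[y0:y1,x0:x1].astype(int)-t).mean())
c=np.hstack([cv2.resize(z[135:235,210:330],None,fx=3.3,fy=3.3,interpolation=cv2.INTER_CUBIC) for z in (a,im)]); cv2.imwrite('pics/fin.png',c)
E
```

```text
t: 42.2
eef_pos: [411.3, 435.6, 219.8]
ee_rot: [0.0, -0.036, 0.999, 0.0]
ft_force: [1.5, 0.7, 0.2]
opening: 59.6
finger_force: 0.0
side (0.8271148204803467, (226, 145)) (226, 145) 8.30057915057915
top (0.8851470351219177, (270, 150)) (270, 150) 10.042878306878308
```

```bash
python3 -m handwheel '[{"gripper":0.4,"dp":[-0.5,0.8,0.1],"rot":[0,0,0]},{"gripper":0.4,"dp":[-0.5,0.8,0.1],"rot":[0,0,0]},{"gripper":0.4,"dp":[-0.4,0.8,0],"rot":[0,0,0]},{"gripper":0.4,"dp":[0,0,0],"rot":[0,0,0]},{"gripper":0.4,"dp":[0,0,0],"rot":[0,0,0]}]'; python3 - <<'E'
from h import *
im=eyes.grab_frame('side'); a=cv2.imread('pics/s1_raw.png')
top=eyes.grab_frame('top'); b=cv2.imread('pics/t0_raw.png')
for n,x,y,r in (('top tab',top,b,(316,204,342,222)),('top cover front',top,b,(282,195,372,222)),('side tab',im,a,(284,163,312,190)),('side cover',im,a,(226,145,318,205)),('loupe',top,b,(248,146,270,168)),('eraser',top,b,(185,205,208,230)),('tray',top,b,(220,196,270,262))):
    x0,y0,x1,y1=r; t=y[y0:y1,x0:x1]; R=cv2.matchTemplate(x[y0-12:y1+12,x0-12:x1+12],t,cv2.TM_CCOEFF_NORMED); _,v,_,l=cv2.minMaxLoc(R); print(n,round(v,3),(l[0]-12,l[1]-12))
E
```

```text
t: 42.8
eef_pos: [341.6, 554.7, 228.7]
ee_rot: [0.0, -0.037, 0.999, -0.0]
ft_force: [1.0, -1.1, -0.4]
opening: 59.6
finger_force: 0.0
top tab 1.0 (0, 0)
top cover front 1.0 (0, 0)
side tab 0.407 (-12, 12)
side cover 0.396 (-1, 1)
loupe 1.0 (0, 0)
eraser 0.998 (0, 0)
tray 0.31 (0, 0)
```

```bash
python3 -m handwheel '[{"gripper":0.4,"dp":[0.44,-0.82,0],"rot":[0,0,0]},{"gripper":0.4,"dp":[0.44,-0.82,0],"rot":[0,0,0]},{"gripper":0.4,"dp":[0.44,-0.82,0],"rot":[0,0,0]},{"gripper":0.4,"dp":[0.44,-0.82,0],"rot":[0,0,0]},{"gripper":0.4,"dp":[0.44,-0.82,0],"rot":[0,0,0]},{"gripper":0.4,"dp":[0.44,-0.82,0],"rot":[0,0,0]},{"gripper":0.4,"dp":[0.44,-0.82,0],"rot":[0,0,0]},{"gripper":0.4,"dp":[0,0,0],"rot":[0,0,0]},{"gripper":0.4,"dp":[0,0,0],"rot":[0,0,0]}]'; python3 - <<'E'
from h import *
im=eyes.grab_frame('side'); a=cv2.imread('pics/s1_raw.png')
for n,r in (('side tab',(284,163,312,190)),('side cover',(226,145,318,205)),('front edge',(262,160,318,205)),('tray',(210,215,300,270))):
    x0,y0,x1,y1=r; t=cv2.resize(a[y0:y1,x0:x1],None,fx=4,fy=4,interpolation=cv2.INTER_CUBIC); w=cv2.resize(im[y0-5:y1+5,x0-5:x1+5],None,fx=4,fy=4,interpolation=cv2.INTER_CUBIC)
    _,v,_,l=cv2.minMaxLoc(cv2.matchTemplate(w,t,cv2.TM_CCOEFF_NORMED)); print(n,round(v,3),((l[0]-20)/4,(l[1]-20)/4))
E
```

```text
t: 43.8
eef_pos: [497.2, 264.8, 228.9]
ee_rot: [0.0, -0.034, 0.999, 0.0]
ft_force: [-1.4, 0.5, -0.1]
opening: 59.6
finger_force: 0.0
side tab 0.989 (-0.25, 0.25)
side cover 0.995 (0.0, 0.0)
front edge 0.991 (-0.25, 0.25)
tray 0.68 (0.0, 0.0)
```

The cover is back where it started shut (within 0.25 px), with the loupe and eraser unmoved. Signing off.

```bash
python3 -c "
from bench import robot
print(robot.sign_off())"
```

```text
the job is handed in; nothing more can be done
None
```

The job is done and handed in: the charged pack is in the tray, the three spent packs are locked in the bays (bay C needed no press), and the cover was lowered gently until fully shut.

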